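Dock the spare battery and press the bay's recessed reset button with the driver

ROBOT

A 6-joint arm with a two-finger parallel gripper is mounted at the origin on a cart in front of the work surface, level with it; the furniture and walls round the work are solid. World frame = base frame: x ahead of the robot, y to its left, z up, the work surface at z = 0. Lengths are in m, angles in rad, forces in N, time in s.
With the tool pointing down it reaches from about 0.325 to 0.9 m from the base axis. Payload 6.1 kg.
Tool frame: the origin (TCP) lies between the finger pads; the fingertips stand ctrl.nose_length ahead of it and the grasp point (between the pads) lies 2 mm behind it (ctrl.nose_length is the distance from the TCP to the fingertips, in m); z points along the fingers, y is the line along which they close (so a half turn about z gives the same grasp; the last joint's range is limited). The gripper opens to 85 mm and grips with 20 to 120 N. Pads are 22 mm wide; open, the fingers measure 114 mm over their backs; the gripper's body (76 mm by 85 mm) begins 54 mm behind the grasp point. The pads swing forward as they close: fully open they stand 13 mm farther back than shut.
Start: joints at [1.007, 0.22, 1.526, -0, 1.395, -0.126], TCP at [0.265, 0.566, 0.248] pointing down, gripper open.
Joint ranges: [-2.98, 2.98], [-0.91, 2.08], [0.09, 2.57], [-1.24, 4.39], [0.2, 2.65], [-2.68, 2.68]. Speed limits (rad/s): [2.57, 2.57, 3.01, 3.14, 3.14, 3.14].

INTERFACE

Orientations are given as [roll, pitch, yaw] about the fixed x, y, z axes, in that order (R = Rz(yaw) Ry(pitch) Rx(roll)).
In Python, from workcell import monitor, imaging, job, ctrl gives the robot as it stands.
- The arm moves only by the tool play_rows, never from a script. Its argument "rows" is a list that holds one entry, the list of rows, each a list of 7 numbers: the shift along the tool's x, y, z in m, then the turn, a rotation vector about the tool's x, y, z in degrees, then the opening, from -1 (shut) to 1 (fully open). In form: [[[tx, ty, tz, rx, ry, rz, claw], ...]]. A call has 1 to 10 rows; each row is the pose to reach, as a shift and turn from the pose commanded when the call began, along the tool's axes at that moment; what a row does not reach only later rows make up. A row lasts 1/10 s, in which the tool goes at most 50 mm and 8.59 degrees, less where a joint would pass 70% of its speed; a pose out of reach is approached as far as the arm can. A call with a gripper value outside its range is refused whole. The fingers move at their own pace and stop on an object; "grip_force" is the grip in N (left out, the last holds). Time passes only in rows, so rows that repeat a pose let the fingers close. It gives the time, the measured TCP pose, the force, the opening and the grip force at its end, in the units of the state.
- monitor.get_state(): the state, without advancing time (a new reading comes with each control period).
- imaging.read_camera(name): name is "scene" or "side" or "wrist"; returns (picture, depth): 400x640x3 uint8, blue, green, red; 400x640 float32, m along the optical axis (not along the pixel's ray), 0 where there is no reading.
- imaging.calibration(name): a dict with "fovy" (degrees; the focal length in pixels is half the picture's height over the tangent of half this angle, whatever the lens; pixels are square), "cx", "cy" (the principal point, pixels), "world_to_cam" (4x4, takes a point from world to camera coordinates); the wrist camera has in their place "mount" (4x4, takes a point from camera to tool coordinates, whose origin is the TCP and whose axes are the flange's). Camera axes: x right, y down, z forward; pixel columns grow to the right and rows downward; lengths in m; the calibration is good to about 2 mm. A picture is of the moment at which its call begins: read the wrist's pose just before it. calibration takes no time and is no camera call.
- job.finish_job(): hands the job in; it is judged then, once.
The state is a dict: "t": time; "joint_positions": joint angles; "joint_velocities": joint speeds; "joint_efforts": joint torques, N m; "eef_pos": TCP position; "tcp_rot": TCP orientation; "force": force on the tool from outside, world axes, zero at the start; "moment": the same for the moment, N m; "width": opening from 0.0 (shut) to 1.0 (fully open); "grasp_force": force on a finger pad.
Only numpy, scipy, OpenCV 4.12 (cv2) and the standard library are available. Lean on these libraries where they do the work, as an engineer would, in place of code of your own. Each camera call takes 0.05 s, during which the arm holds its last target. There are 200 camera calls.

TASK

Stand the loose block battery upright in the empty bay of the charging dock, centred on the bay's contact pad and turned like the other two, so that the row is neat. Then take the small screwdriver from its rest and with its tip press the recessed reset button in the front of that same bay all the way in for a moment, leaving the other bays' buttons and the bystanding tin and loupe alone. Finally lay the screwdriver back in its rest as it was, the tip at the same end.

Things in the scene. Friction and masses are not known exactly. Their poses are not given: they have to be found in the camera images.
- battery: the loose block battery, black, with one small round stud on top, 18 (x) x 26 (y) x 46 mm tall (48 with the stud); stands upright on the bench at the start; origin at the centre of its underside, z up
- bay_free: the empty one of three identical grey charger bays side by side at 50 mm pitch (which one is empty varies); block 60 (x) x 49 (y) x 55 mm tall on a base plate whose top is 8 mm above the bench; origin at the centre of its underside, x from the front (button side) to the back, y along the row, z up. The other two carry the same kind of battery, fixed, in the same place on their pads
- bay_free_pad (a point): centre of the thin dark contact pad (26 x 34 mm) on the flat deck of the empty bay, 55 mm above the bay's underside and 63 mm above the bench; the batteries' undersides stand centred here, their axes parallel with the bay's; axes as the bay's
- bay_free_hole (a point): centre of the mouth of the button recess in the front face of the empty bay, 45 mm above the bench; the recess is a square opening 14 mm wide and high, running along the bay's +x; the button's face (11 mm across) lies 10 mm inside and moves 4 mm further in when pressed; axes as the bay's
- button_free (a joint): reset button of the empty bay: 0 m out, 0.004 m fully in; springs back, about 2 N to start and 4.2 N fully in
- button_one (a joint): reset button of one occupied bay, same travel; not to be pressed
- button_two (a joint): reset button of the other occupied bay, same travel; not to be pressed
- bay_one: an occupied charger bay, same shape and frame as the empty one
- bay_two: the other occupied charger bay, same shape and frame as the empty one
- driver: small yellow-handled precision screwdriver, 150 mm long, lying level in its rest at the start; straight along its own y axis: handle from y=+5 to +75 mm, about 17 mm thick, round shaft 5.4 mm thick from y=+5 to the tip at y=-75 mm; origin at mid length on its underside, the tool's centre line at z=7.8 mm
- driver_handle (a point): point on the screwdriver's centre line in the handle, 100 mm from the tip, a good place to grip it across its x axis; 44 mm above the bench at the start; axes as the driver's
- driver_tip (a point): end of the screwdriver's shaft, on its centre line; axes as the driver's
- rest: fixed dark steel rest, foot 46 (x) x 140 (y) x 6 mm, two posts 10 mm thick along y with flared notches: at y=+62 mm under the handle (floor 19 mm wide, 36 mm above the bench), at y=-40 mm under the shaft (floor 8 mm wide, 41 mm above the bench); the cheeks rise about 10 mm above the floors and open to about 38 and 27 mm; origin at the underside, y along the tool
- rest_handle (a point): where point driver_handle lies when the screwdriver is in its rest, 44 mm above the bench
- rest_tip (a point): where point driver_tip lies when the screwdriver is in its rest, 44 mm above the bench
- flux_tin: bystander: round flat tin, 54 mm across, 23 mm tall; origin at the centre of its underside
- loupe: bystander: black eye loupe, a cylinder 38 mm across, 32 mm tall; origin at the centre of its underside
Mind the look-alikes: they are no part of the job. Of the things shaped like the battery, the black one is meant.

How it is judged:
On the way, in this order (a step that is already met when the one before it is completed fails the run):
1. the battery stands in the empty bay, centred on the pad and square in the row, let go (x of battery in the frame of bay_free_pad between -0.006 and 0.006 m and y of battery in the frame of bay_free_pad between -0.006 and 0.006 m and z of battery in the frame of bay_free_pad between -0.004 and 0.004 m and angle between battery's own z axis and vertical below 0.08 rad and angle between the x axis of battery and the x axis of bay_free_pad, either way round below 0.17 rad and contact force between the fingers and battery below 0.1 N and linear speed of battery below 0.02 m/s), for 0.3 s.
2. the screwdriver presses the empty bay's button all the way in (at least 3.2 of its 4 mm) (value of joint button_free above 0.0032 m and contact force between driver and bay_free above 0.5 N), for 0.1 s.
At the end, for the whole second after the job is handed in: Battery upright (0.08 rad), at rest in the bay that was empty, within 6 mm of the pad centre along each bay axis, square within 0.17 rad either way round; all buttons out; screwdriver at rest in its rest, handle point and tip each within 18 mm of rest_handle and rest_tip; nothing held (all of step 1 and value of joint each of button_free, button_one, button_two below 0.001 m and distance between driver_handle and rest_handle below 0.018 m and distance between driver_tip and rest_tip below 0.018 m and contact force between the fingers and driver below 0.1 N and linear speed of driver below 0.02 m/s); the robot touches nothing.
It fails at once if the button of an occupied bay is pressed (over 2 mm) (value of joint any of button_one, button_two above 0.002 m).
It fails at once if the tin or the loupe is pushed away (over 25 mm) (distance of any of flux_tin, loupe from where it was at the start of the episode above 0.025 m).
It also fails if it takes over 58 s, if anything falls off the work surface, if the arm or the gripper's body presses on something with over 40 N, if the wrist force passes 120 N, or if a joint passes its speed limit or range.

## Working session

There is one attempt and no reset: what is moved stays moved. The work goes in short steps, Python scripts to look and compute and a tool call to move; the robot and the scene stay as the last step left them, time stands still between calls to the robot, and variables do not carry over. Pictures are saved under pics/ and viewed, at most 13 in all, crops included, and the job is handed in when it is done.

Besides the shell and the picture viewer there is one more tool, called after "Call:" as a command line: name --argument value ..., lists and objects as JSON in quotes. play_rows: Moves the arm, as the interface text tells. Its arguments: {"type":"object","properties":{"rows":{"type":"array","items":{"type":"array","items":{"type":"array","items":{"type":"number"}}}},"grip_force":{"type":"number"}},"required":["rows"]}

```bash
mkdir -p pics
cat > h.py <<'E'
import numpy as np, cv2
from workcell import monitor, imaging, job, ctrl
from scipy.spatial.transform import Rotation as R
def cam(n):
    s=monitor.get_state(); im,d=imaging.read_camera(n); c=imaging.calibration(n)
    f=200/np.tan(np.radians(c['fovy'])/2)
    if 'mount' in c:
        T=np.eye(4); T[:3,:3]=R.from_euler('xyz',s['tcp_rot']).as_matrix(); T[:3,3]=s['eef_pos']; T=T@np.array(c['mount'])
    else: T=np.linalg.inv(np.array(c['world_to_cam']))
    return im,d,dict(f=f,cx=c['cx'],cy=c['cy'],T=T)
def ray(k,u,v):
    r=np.array([(u-k['cx'])/k['f'],(v-k['cy'])/k['f'],1]); return k['T'][:3,3],k['T'][:3,:3]@r
def plane(k,u,v,z):
    o,r=ray(k,u,v); return o+r*(z-o[2])/r[2]
def pt(k,u,v,d): 
    o,r=ray(k,u,v); return o+r*d
def proj(k,p):
    q=np.linalg.inv(k['T'])@np.append(p,1); return k['cx']+k['f']*q[0]/q[2],k['cy']+k['f']*q[1]/q[2]
def cloud(k,d):
    v,u=np.mgrid[0:d.shape[0],0:d.shape[1]]
    q=np.stack([(u-k['cx'])/k['f']*d,(v-k['cy'])/k['f']*d,d],-1)
    return q@k['T'][:3,:3].T+k['T'][:3,3]
E
python3 - <<'E'
from h import *
print(monitor.get_state(), ctrl.nose_length)
for n in ['scene','side','wrist']:
    im,d,k=cam(n); cv2.imwrite(f'pics/{n}0.png',im); np.savez(f'{n}0.npz',im=im,d=d,**k); print(n,k['f'],k['T'].round(3).tolist(),(d>0).mean())
E
```

```text
{'t': 0.0, 'joint_positions': array([ 1.00688823e+00,  2.21188052e-01,  1.52758572e+00, -1.70611780e-05,
        1.39471199e+00, -1.26093118e-01]), 'joint_velocities': array([-0.00023936, -0.00034711,  0.0001137 ,  0.00295231,  0.000842  ,
        0.00168461]), 'joint_efforts': array([ 4.74258286e-04, -4.96902180e+01, -3.89394200e+01, -4.07528398e-05,
        1.11160267e-02,  1.21568530e-05]), 'eef_pos': array([0.2646776 , 0.56556924, 0.24723624]), 'tcp_rot': array([-3.13971247e+00, -2.21416648e-04,  2.70378047e+00]), 'force': array([-0.05923624,  0.19478576,  0.37826618]), 'moment': array([-0.01379233, -0.05416386,  0.01806872]), 'grasp_force': 0.0, 'width': 1.0009924717671843} 0.017
scene 370.311558556892 [[-0.884, -0.214, 0.414, 0.1], [-0.466, 0.433, -0.771, 0.824], [-0.014, -0.876, -0.483, 0.548], [0.0, 0.0, 0.0, 1.0]] 0.995828125
side 418.06044933622803 [[-0.978, -0.115, 0.175, 0.329], [-0.209, 0.47, -0.857, 0.897], [0.016, -0.875, -0.484, 0.546], [0.0, 0.0, 0.0, 1.0]] 0.99578515625
wrist 297.2754824684523 [[0.424, 0.867, 0.262, 0.198], [0.906, -0.405, -0.125, 0.599], [-0.002, 0.29, -0.957, 0.372], [0.0, 0.0, 0.0, 1.0]] 0.99595703125
```

View pics/scene0.png

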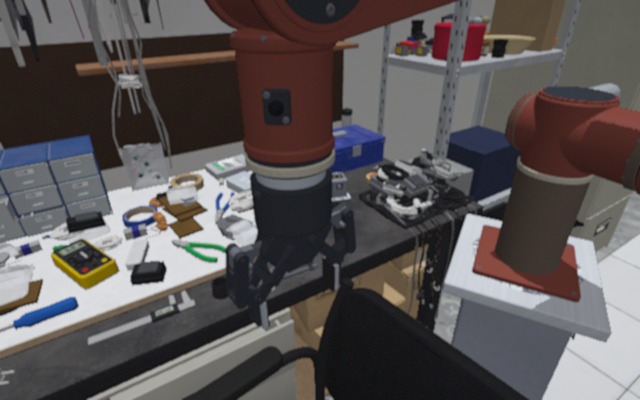

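View pics/side0.png

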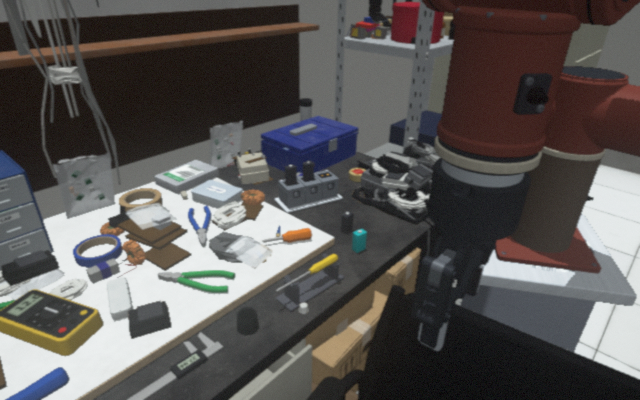

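The side view shows the dock at about (308,188), with batteries at (290,172) and (308,168) and the right bay (328,182) empty. The black block is at (347,222), with a teal look-alike at (359,240). The yellow driver lies in its rest at about (310,278), an orange-handled one on the mat is at (290,237), and the loupe is at (247,320). The scene view is blocked by the arm.

Run:
```python
from h import *
z=np.load('side0.npz'); im=z['im'];d=z['d'];k={a:z[a] for a in ['f','cx','cy','T']}
C=cloud(k,d)
for n,u,v in [('batt',347,216),('battmid',347,225),('teal',359,235),('dockL',290,172),('dockM',308,168),('deckR',328,180),('handle',324,263),('shaft',293,278),('loupe',247,312),('tinq',357,172),('edge',420,215),('white cap',304,307)]:
    print(n,C[v,u].round(3))
cv2.imwrite('pics/crop1.png',cv2.resize(im[140:345,220:420],None,fx=3.6,fy=2.9*1,interpolation=cv2.INTER_CUBIC))
```

```text
batt [0.437 0.075 0.046]
battmid [0.436 0.079 0.024]
teal [0.4   0.147 0.045]
dockL [ 0.6   -0.018  0.097]
dockM [ 0.561 -0.052  0.097]
deckR [ 0.511 -0.065  0.062]
handle [0.452 0.264 0.049]
shaft [ 0.515  0.263 -0.   ]
loupe [0.562 0.393 0.02 ]
tinq [ 0.454 -0.221  0.021]
edge [ 0.27  -0.011  0.022]
white cap [0.469 0.353 0.015]
```

View pics/crop1.png

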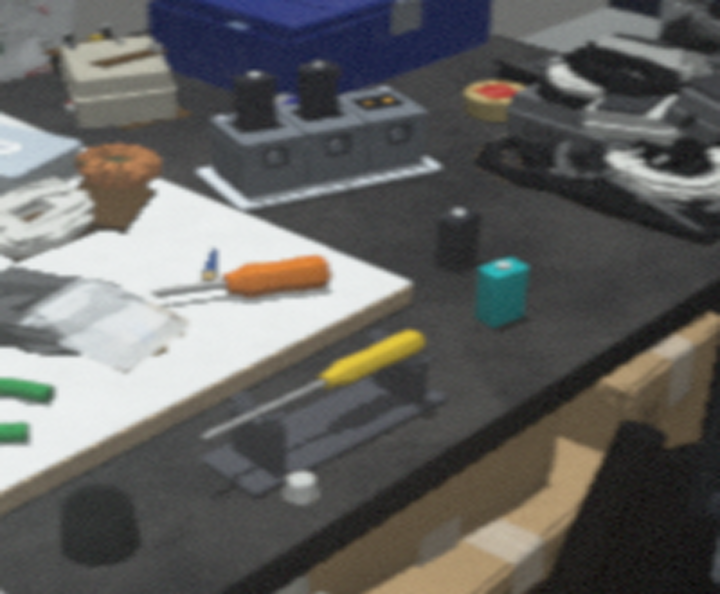

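The crop confirms the choice: the black battery is at side (347,222), with teal and orange as look-alikes. The empty bay is the right one, and the tin is at (357,172). Next I'll move the wrist camera above the work.

```bash
cat >> h.py <<'E'
def go(x,y,z,yaw,roll=np.pi):
    s=monitor.get_state(); R0=R.from_euler('xyz',s['tcp_rot']); 
    R1=R.from_euler('xyz',[np.pi,0,yaw])
    print('shift',(R0.inv().apply(np.array([x,y,z])-s['eef_pos'])).round(4).tolist(),'turn',np.degrees((R0.inv()*R1).as_rotvec()).round(2).tolist(),'t',round(s['t'],2),'q',s['joint_positions'].round(2).tolist())
E
python3 -c "
from h import *
go(.46,.12,.35,2.704)"
```

```text
shift [-0.3658, -0.321, -0.1022] turn [-0.09, -0.01, -0.01] t 0.15 q [1.01, 0.22, 1.53, 0.0, 1.39, -0.13]
```

Call:
play_rows --rows '[[[-0.366, -0.321, -0.102, 0, 0, 0, 1], [-0.366, -0.321, -0.102, 0, 0, 0, 1], [-0.366, -0.321, -0.102, 0, 0, 0, 1], [-0.366, -0.321, -0.102, 0, 0, 0, 1], [-0.366, -0.321, -0.102, 0, 0, 0, 1], [-0.366, -0.321, -0.102, 0, 0, 0, 1], [-0.366, -0.321, -0.102, 0, 0, 0, 1], [-0.366, -0.321, -0.102, 0, 0, 0, 1], [-0.366, -0.321, -0.102, 0, 0, 0, 1], [-0.366, -0.321, -0.102, 0, 0, 0, 1]]]'

```text
t: 1.15
eef_pos: [0.4607, 0.1181, 0.3508]
tcp_rot: [3.141, 0.0, 2.704]
force: [0.5, -0.3, -0.7]
width: 0.995
grasp_force: 0.0
```

Call:
play_rows --rows '[[[0, 0, 0, 0, 0, 0, 1], [0, 0, 0, 0, 0, 0, 1], [0, 0, 0, 0, 0, 0, 1], [0, 0, 0, 0, 0, 0, 1]]]'

```text
t: 1.55
eef_pos: [0.4597, 0.1214, 0.3498]
tcp_rot: [-3.141, -0.001, 2.706]
force: [-0.7, 0.5, -0.3]
width: 1.004
grasp_force: 0.0
```

Run:
```python
from h import *
for n in ['wrist','scene']:
    im,d,k=cam(n); cv2.imwrite(f'pics/{n}1.png',im); np.savez(f'{n}1.npz',im=im,d=d,**k)
s=monitor.get_state();print(s['eef_pos'],s['tcp_rot'],s['t'],s['joint_velocities'].round(3))
```

```text
[0.45980192 0.12138986 0.3499629 ] [-3.14143153e+00 -5.90996303e-04  2.70610376e+00] 1.65 [-0.003  0.    -0.004  0.001  0.    -0.001]
```

View pics/wrist1.png

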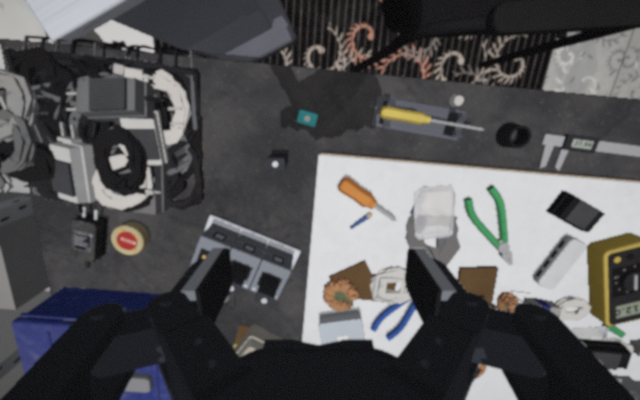

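The wrist view shows the battery at (278,160), the teal look-alike at (307,118) and the driver from (380,113) to (482,130). The dock is at (245,255), the tin at (128,237) and the loupe at (513,134).

```bash
cat > meas.py <<'E'
from h import *
def rect(P):
    (c,s,a)=cv2.minAreaRect((P[:,:2]*1000).astype(np.float32)); return np.round(c,1),np.round(s,1),round(a,1)
def big(m):
    n,l,st,_=cv2.connectedComponentsWithStats(m.astype(np.uint8)); return l==1+st[1:,4].argmax()
def near(C,x,y,r): return np.hypot(C[...,0]-x,C[...,1]-y)<r
E
python3 - <<'E'
from meas import *
for n in ['wrist1','side0','scene1']:
    z=np.load(n+'.npz'); im=z['im'];d=z['d'];k={a:z[a] for a in ['f','cx','cy','T']}; C=cloud(k,d); Z=C[...,2]
    print(n)
    def rep(t,m):
        if m.sum()>15:
            m=big(m); P=C[m]; print(t,m.sum(),'z',np.median(P[:,2]).round(4),rect(P), P.mean(0).round(4)[:2])
    rep('bench',near(C,.43,.18,.03)&(abs(Z)<.02))
    rep('batt',near(C,.437,.072,.035)&(Z>.038)&(Z<.052))
    rep('deck',near(C,.55,-.05,.12)&(abs(Z-.061)<.006))
    rep('dockall',near(C,.55,-.05,.12)&(Z>.05)&(Z<.07))
    for nm,x,y in [('bL',.6,-.025),('bM',.563,-.06)]: rep(nm,near(C,x,y,.03)&(Z>.095)&(Z<.12))
    h=cv2.cvtColor(im,cv2.COLOR_BGR2HSV)
    rep('yellow',cv2.inRange(h,(22,100,80),(33,255,255)).astype(bool)&near(C,.46,.27,.12)&(Z>.02))
    rep('tool',near(C,.48,.27,.12)&(Z>.036)&(Z<.06))
E
```

```text
wrist1
bench 1204 z -0.0011 (array([429.8, 180.4]), array([57.8, 58.9]), 65.5) [0.4296 0.1802]
batt 222 z 0.045 (array([438.7,  64.3]), array([26.1, 16.6]), 65.6) [0.4387 0.0644]
deck 1870 z 0.0616 (array([562.1, -59.5]), array([148.9,  62. ]), 40.6) [ 0.5591 -0.0466]
dockall 2062 z 0.0616 (array([562. , -59.2]), array([148.9,  62.9]), 41.0) [ 0.5581 -0.0457]
bL 279 z 0.1073 (array([601.4, -28.6]), array([26.1, 19. ]), 41.4) [ 0.5992 -0.0263]
bM 162 z 0.1072 (array([566.8, -57.7]), array([17.2, 18.4]), 42.0) [ 0.5657 -0.0547]
yellow 561 z 0.0489 (array([455.3, 258.7]), array([69.1, 17. ]), 57.0) [0.4537 0.2561]
tool 1019 z 0.0464 (array([475.6, 294.3]), array([150.3,  33.6]), 51.0) [0.4685 0.2804]
side0
bench 262 z -0.0003 (array([423.4, 178.3]), array([43.9, 57.8]), 14.6) [0.4231 0.178 ]
batt 69 z 0.0445 (array([437.7,  64.7]), array([29. , 18.6]), 66.7) [0.4377 0.0677]
deck 596 z 0.0619 (array([560.7, -57.2]), array([149.5,  63.5]), 40.8) [ 0.5573 -0.0499]
dockall 715 z 0.0617 (array([560.7, -57.2]), array([149.5,  63.5]), 40.8) [ 0.5578 -0.0471]
bL 87 z 0.1047 (array([599.2, -25.2
[... 303 characters left out ...]
85]
scene1
bench 293 z 0.0002 (array([429.1, 179.5]), array([56.1, 59.2]), 28.4) [0.4293 0.1802]
batt 59 z 0.0455 (array([440.2,  64. ]), array([26.6, 18.7]), 62.4) [0.4385 0.0661]
deck 474 z 0.063 (array([562.3, -58.5]), array([149.5,  63.5]), 41.6) [ 0.556  -0.0531]
dockall 570 z 0.0627 (array([562.1, -58.7]), array([149.9,  63.5]), 41.6) [ 0.556  -0.0506]
bL 68 z 0.105 (array([601.3, -27.2]), array([25.5, 21.2]), 43.6) [ 0.6006 -0.0254]
bM 65 z 0.106 (array([563.3, -60.1]), array([27. , 17.4]), 43.6) [ 0.5621 -0.0581]
yellow 204 z 0.0482 (array([454.8, 259.2]), array([66.9, 29.7]), 73.4) [0.4539 0.2593]
tool 373 z 0.0459 (array([479.7, 289.5]), array([148.5,  41.5]), 54.1) [0.4702 0.2819]
```

Three views agree:
- The battery is at (439,64), top 45 mm, with its long axis at 65.6°.
- The dock row lies at 41°, deck at 62 mm, with its centre at (562,-58.5).
- The free bay comes out at about (524,-91).
- The driver's axis is about 57°.

I'll go above the battery.

```bash
python3 -c "
from h import *
go(.439,.0643,.15,np.radians(65.6))"
```

```text
shift [-0.0053, -0.0605, 0.2] turn [-0.03, -0.02, 89.45] t 1.65 q [0.09, -0.19, 1.76, 0.0, 1.58, -1.04]
```

Call:
play_rows --rows '[[[-0.005, -0.06, 0.2, 0, 0, 89.4, 0.06], [-0.005, -0.06, 0.2, 0, 0, 89.4, 0.06], [-0.005, -0.06, 0.2, 0, 0, 89.4, 0.06], [-0.005, -0.06, 0.2, 0, 0, 89.4, 0.06], [-0.005, -0.06, 0.2, 0, 0, 89.4, 0.06], [-0.005, -0.06, 0.2, 0, 0, 89.4, 0.06], [-0.005, -0.06, 0.2, 0, 0, 89.4, 0.06], [-0.005, -0.06, 0.2, 0, 0, 89.4, 0.06], [-0.005, -0.06, 0.2, 0, 0, 89.4, 0.06], [-0.005, -0.06, 0.2, 0, 0, 89.4, 0.06]]]'

```text
t: 2.65
eef_pos: [0.4392, 0.0646, 0.1502]
tcp_rot: [-3.141, 0.0, 1.199]
force: [-0.0, 0.7, -0.2]
width: 0.53
grasp_force: 0.0
```

Call:
play_rows --rows '[[[0, 0, 0, 0, 0, 0, 0.06], [0, 0, 0, 0, 0, 0, 0.06], [0, 0, 0, 0, 0, 0, 0.06]]]'

```text
t: 2.95
eef_pos: [0.4394, 0.064, 0.1503]
tcp_rot: [-3.142, 0.0, 1.207]
force: [0.7, -0.1, 0.1]
width: 0.529
grasp_force: 0.0
```

```bash
cat > m2.py <<'E'
from meas import *
import sys
n=sys.argv[1]; im,d,k=cam('wrist'); cv2.imwrite(f'pics/{n}.png',im); np.savez(f'{n}.npz',im=im,d=d,**k); C=cloud(k,d); Z=C[...,2]
def rep(t,m):
    if m.sum()>15:
        m=big(m); P=C[m]; print(t,m.sum(),'z',np.median(P[:,2]).round(4),rect(P), P.mean(0).round(4)[:2])
E
cat > m3.py <<'E'
from m2 import *
rep('batt',near(C,.4388,.0643,.03)&(Z>.038)&(Z<.052))
rep('deck',near(C,.55,-.05,.12)&(abs(Z-.061)<.006))
for nm,x,y in [('bL',.6,-.026),('bM',.563,-.0585)]: rep(nm,near(C,x,y,.022)&(Z>.095)&(Z<.12))
go(.439,.0643,.026,np.radians(65.6))
s=monitor.get_state();print(s['eef_pos'],s['tcp_rot'],s['width'])
E
python3 m3.py w2
```

```text
batt 692 z 0.0451 (array([440.3,  63.2]), array([27. , 17.5]), 64.8) [0.4407 0.0643]
deck 5770 z 0.0619 (array([583.1, -42.7]), array([96.4, 61.7]), 40.7) [ 0.5816 -0.031 ]
bL 1759 z 0.1072 (array([602.2, -28.6]), array([26.5, 20.3]), 40.9) [ 0.5999 -0.0256]
bM 1411 z 0.1071 (array([564.9, -61. ]), array([26. , 19.7]), 41.2) [ 0.5638 -0.0574]
shift [0.0002, -0.0005, 0.1243] turn [-0.0, 0.0, 3.54] t 3.0 q [-0.03, -0.13, 2.08, 0.0, 1.19, 0.33]
[0.43939532 0.06395073 0.1502775 ] [-3.14155199e+00 -3.80643396e-07  1.20666255e+00] 0.5370368105842608
```

View pics/w2.png

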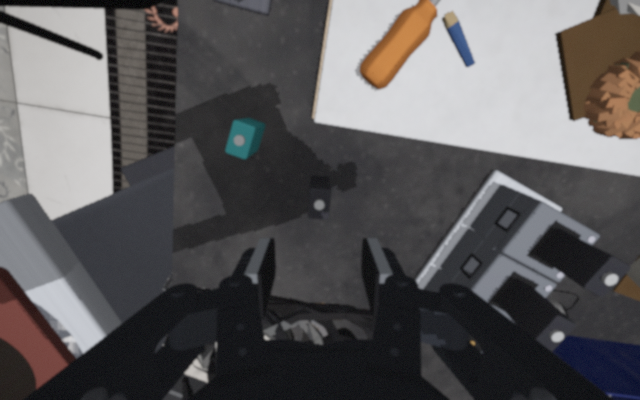

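Battery top is at 45 mm, (440,64), between the fingers (image (319,190)); teal at (243,140) is clear. Descend with 3.5° more turn and close.

Call:
play_rows --rows '[[[0, 0, 0.06, 0, 0, 3.7, 0.06], [0, 0, 0.06, 0, 0, 3.7, 0.06], [0, 0, 0.1, 0, 0, 3.7, 0.06], [0, 0, 0.124, 0, 0, 3.7, 0.06], [0, 0, 0.124, 0, 0, 3.7, 0.06], [0, 0, 0.124, 0, 0, 3.7, 0.06], [0, 0, 0.124, 0, 0, 3.7, 0.06]]]'

```text
t: 3.7
eef_pos: [0.441, 0.0637, 0.0281]
tcp_rot: [3.139, -0.001, 1.14]
force: [-0.5, 0.2, -0.2]
width: 0.53
grasp_force: 0.0
```

Call:
play_rows --rows '[[[0, 0, 0, 0, 0, 0, -1], [0, 0, 0, 0, 0, 0, -1], [0, 0, 0, 0, 0, 0, -1], [0, 0, 0, 0, 0, 0, -1], [0, 0, 0, 0, 0, 0, -1], [0, 0, 0, 0, 0, 0, -1]]]' --grip_force 30

```text
t: 4.3
eef_pos: [0.4407, 0.0637, 0.0277]
tcp_rot: [3.139, -0.001, 1.139]
force: [-1.6, 0.3, 6.3]
width: 0.201
grasp_force: 29.8
```

Run:
```python
from h import *
s=monitor.get_state();print(s['eef_pos'],s['tcp_rot'],s['width'],s['grasp_force'],s['force'])
p=s['eef_pos']; go(p[0],p[1],.15,np.radians(65.4))
```

```text
[0.44066513 0.06367961 0.02769215] [ 3.13944542e+00 -8.94616136e-04  1.13942278e+00] 0.20115481407193755 29.822567403316498 [-1.610639    0.28662273  6.34266944]
shift [0.0001, 0.0003, -0.1223] turn [0.12, -0.05, -0.12] t 4.3 q [-0.03, 0.09, 2.14, -0.0, 0.91, 0.4]
```

Call:
play_rows --rows '[[[0, 0, -0.05, 0, 0, 0, -1], [0, 0, -0.1, 0, 0, 0, -1], [0, 0, -0.137, 0, 0, 0, -1], [0, 0, -0.137, 0, 0, 0, -1], [0, 0, -0.137, 0, 0, 0, -1]]]'

```text
t: 4.8
eef_pos: [0.4402, 0.0637, 0.1644]
tcp_rot: [3.139, -0.001, 1.139]
force: [-0.4, -0.0, -0.2]
width: 0.201
grasp_force: 29.5
```

Run:
```python
from h import *
s=monitor.get_state();print(s['eef_pos'],s['width'],s['grasp_force'],s['force'])
go(.526,-.093,.165,np.radians(41))
```

```text
[0.44016142 0.06369985 0.16444783] 0.20070910862377228 29.50624644756317 [-0.41252019 -0.03412936 -0.23412357]
shift [-0.1064, 0.1435, -0.0003] turn [0.14, -0.1, 24.28] t 4.8 q [-0.03, -0.15, 2.07, -0.0, 1.22, 0.4]
```

Call:
play_rows --rows '[[[-0.06, 0.08, 0, 0, 0, 15, -1], [-0.106, 0.1435, 0, 0, 0, 24.3, -1], [-0.106, 0.1435, 0, 0, 0, 24.3, -1], [-0.106, 0.1435, 0, 0, 0, 24.3, -1], [-0.106, 0.1435, 0, 0, 0, 24.3, -1], [-0.106, 0.1435, 0, 0, 0, 24.3, -1], [-0.106, 0.1435, 0, 0, 0, 24.3, -1], [-0.106, 0.1435, 0, 0, 0, 24.3, -1]]]'

```text
t: 5.6
eef_pos: [0.5246, -0.0913, 0.1626]
tcp_rot: [-3.14, 0.001, 0.717]
force: [-0.3, 0.4, -0.8]
width: 0.202
grasp_force: 29.7
```

```bash
cat > m4.py <<'E'
from m2 import *
rep('deck',near(C,.55,-.05,.12)&(abs(Z-.061)<.006))
for nm,x,y in [('bL',.6,-.026),('bM',.563,-.0595)]: rep(nm,near(C,x,y,.022)&(Z>.1)&(Z<.12))
im,d,k=cam('side'); C=cloud(k,d); Z=C[...,2]; cv2.imwrite('pics/side4.png',im); np.savez('side4.npz',im=im,d=d,**k)
rep('side deck',near(C,.55,-.05,.12)&(abs(Z-.061)<.006))
s=monitor.get_state();print(s['eef_pos'],s['tcp_rot'],s['width'],s['force'],s['t'])
E
python3 m4.py w4
python3 -c "
import cv2,numpy as np
a=cv2.imread('pics/w4.png');b=cv2.imread('pics/side4.png')[120:240,250:410]
cv2.imwrite('pics/v4.png',np.vstack([a[:,:],np.zeros((0,640,3),np.uint8)])); cv2.imwrite('pics/s4c.png',cv2.resize(b,None,fx=5,fy=5,interpolation=2))"
```

```text
deck 7998 z 0.0621 (array([544.7, -77.1]), array([98.7, 60.2]), 41.0) [ 0.546  -0.0754]
bL 1628 z 0.1081 (array([602.5, -29.6]), array([26.3, 17.3]), 40.8) [ 0.6025 -0.0294]
bM 1270 z 0.1081 (array([564.8, -62.3]), array([26.9, 17.5]), 41.5) [ 0.5654 -0.0618]
side deck 590 z 0.062 (array([544.5, -70. ]), array([85.1, 40. ]), 12.5) [ 0.5334 -0.0728]
[ 0.52507769 -0.09157745  0.16320859] [-3.14135443e+00  7.98821412e-05  7.16601372e-01] 0.20137721288918642 [0.34556889 0.24475544 0.53983255] 5.7
```

View pics/v4.png

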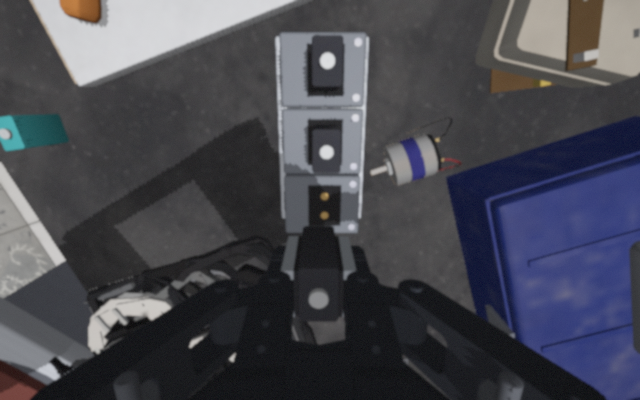

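View pics/s4c.png

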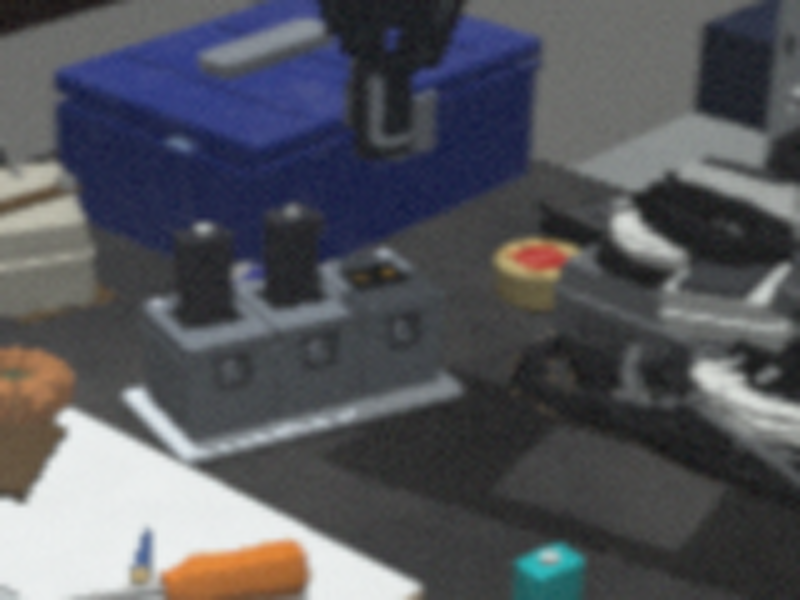

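Wrist view: neighbour studs are at (327,61) and (326,152), the empty pad is at (325,205), and the held battery's stud is at (318,299). The side crop confirms the right bay is empty with its recess at crop (402,330). Next I measure the held battery in the same wrist frame.

Run:
```python
from meas import *
z=np.load('w4.npz'); im=z['im'];d=z['d'];k={a:z[a] for a in ['f','cx','cy','T']}; C=cloud(k,d); Z=C[...,2]
print('top patch',C[270:320:8,306:334:9,2].round(4).tolist(), 'studs',C[61,327].round(4),C[152,326].round(4),C[299,318].round(4))
m=big(near(C,.525,-.092,.025)&(abs(Z-np.median(C[275:290,312:326,2]))<.004)); P=C[m]; print(m.sum(),rect(P),P.mean(0))
# studs by brightness blob
g=cv2.cvtColor(im,cv2.COLOR_BGR2GRAY)
for u,v in [(327,61),(326,152),(318,299)]:
    w=g[v-14:v+15,u-14:u+15]; t=big(w>(int(w.max())+int(np.median(w)))/2); yy,xx=np.nonzero(t); uu,vv=u-14+xx.mean(),v-14+yy.mean(); zz=np.median(C[v-14:v+15,u-14:u+15,2][t]); print(uu,vv,zz,plane(k,uu,vv,zz).round(4))
# pad: dark pixels on deck
m=big((g<60)&(abs(Z-.0625)<.004)&near(C,.527,-.095,.03)); P=C[m]; ys,xs=np.nonzero(m); print('pad',m.sum(),rect(P),xs.min(),xs.max(),ys.min(),ys.max())
s=monitor.get_state();print(s['eef_pos'],s['tcp_rot'])
```

```text
top patch [[0.1807, 0.1802, 0.1805, 0.1798], [0.1805, 0.1799, 0.1797, 0.1803], [0.18, 0.1798, 0.1802, 0.1801], [0.1809, 0.1824, 0.1828, 0.1804], [0.2873, 0.1823, 0.1828, 0.1808], [0.1786, 0.1808, 0.1807, 0.18], [0.1792, 0.1802, 0.1805, 0.1795]] studs [ 0.6018 -0.0297  0.1122] [ 0.5643 -0.0622  0.1103] [ 0.5238 -0.0915  0.1823]
3128 (array([524.5, -91.4]), array([27.9, 33.2]), 41.2) [ 0.52633766 -0.08952237  0.18039534]
327.0521327014218 60.127962085308056 0.11037401962603147 [ 0.6023 -0.0293  0.1104]
326.3478260869565 151.71428571428572 0.11051467613424257 [ 0.5646 -0.0622  0.1105]
318.0 299.24295774647885 0.1824750168701713 [ 0.5237 -0.0915  0.1825]
pad 1098 (array([526.2, -95.4]), array([33.8, 25.7]), 40.6) 308 340 186 225
[ 0.52507769 -0.09157745  0.16320859] [-3.14135443e+00  7.98821412e-05  7.16601372e-01]
```

The pad is at (526.3,-95.3), confirmed by both its outline (34x26) and stud extrapolation. The held stud is at (523.7,-91.5).

Run:
```python
from h import *
s=monitor.get_state();p=s['eef_pos'];print(p,s['t']); go(p[0]+.0028,p[1]-.0038,.0915,np.radians(41))
```

```text
[ 0.52507769 -0.09157745  0.16320859] 5.7
shift [-0.0004, 0.0047, 0.0717] turn [-0.01, 0.0, 0.06] t 5.7 q [-0.32, 0.08, 1.85, 0.0, 1.21, 0.53]
```

Call:
play_rows --rows '[[[-0.0004, 0.0047, 0.0, 0, 0, 0, -1], [-0.0004, 0.0047, 0.03, 0, 0, 0, -1], [-0.0004, 0.0047, 0.05, 0, 0, 0, -1], [-0.0004, 0.0047, 0.062, 0, 0, 0, -1], [-0.0004, 0.0047, 0.067, 0, 0, 0, -1], [-0.0004, 0.0047, 0.067, 0, 0, 0, -1], [-0.0004, 0.0047, 0.067, 0, 0, 0, -1]]]'

```text
t: 6.4
eef_pos: [0.529, -0.0966, 0.0973]
tcp_rot: [3.14, -0.001, 0.715]
force: [0.7, -0.3, 0.2]
width: 0.202
grasp_force: 29.6
```

```bash
cat > m5.py <<'E'
from m2 import *
g=cv2.cvtColor(im,cv2.COLOR_BGR2GRAY)
t=(g>110)&near(C,.564,-.045,.09)&(Z>.105)&(Z<.135)
n,l,st,ce=cv2.connectedComponentsWithStats(t.astype(np.uint8))
for i in range(1,n):
    if st[i,4]>25: zz=np.median(Z[l==i]); print(st[i,4],ce[i].round(1),plane(k,*ce[i],zz).round(4))
s=monitor.get_state();print(s['eef_pos'],s['tcp_rot'],s['force'],s['grasp_force'],s['t'])
E
python3 m5.py w5
```

```text
644 [311.6  31.4] [ 0.6024 -0.0294  0.1103]
455 [312.4 176.8] [ 0.5646 -0.0622  0.1104]
167 [288.5 266.6] [ 0.5304 -0.0788  0.1144]
169 [347.6 266.5] [ 0.5461 -0.0972  0.1138]
320 [318.1 298.8] [ 0.5282 -0.0968  0.117 ]
[ 0.52913947 -0.09669297  0.09749761] [ 3.13983742e+00 -1.01842873e-03  7.15231487e-01] [-0.09673876 -0.23206325  0.3138396 ] 29.64955508708954 6.45
```

Call:
play_rows --rows '[[[0, -0.002, 0.003, 0, 0, 0, -1], [0, -0.002, 0.006, 0, 0, 0, -1], [0, -0.002, 0.006, 0, 0, 0, -1], [0, -0.002, 0.006, 0, 0, 0, -1]]]'

```text
t: 6.85
eef_pos: [0.5273, -0.0949, 0.0907]
tcp_rot: [3.141, -0.001, 0.715]
force: [-0.6, 0.6, 2.2]
width: 0.201
grasp_force: 29.9
```

```bash
python3 m5.py w6
```

```text
740 [318.9  26. ] [ 0.6024 -0.0294  0.1103]
522 [318.7 180.5] [ 0.5646 -0.0622  0.1103]
27 [341.6 191. ] [ 0.5667 -0.0718  0.1077]
126 [347.6 269.9] [ 0.5441 -0.0955  0.1095]
121 [288.5 269.9] [ 0.5285 -0.0775  0.1095]
331 [318.  298.9] [ 0.5265 -0.095   0.1105]
[ 0.52727843 -0.09489878  0.09066424] [ 3.14097778e+00 -5.83045762e-04  7.15160024e-01] [ 0.81090836 -0.42569157  1.50436207] 29.92189586162567 6.9
```

The battery stands on the pad: its stud is at (526.5,-95.0), height 110.5 mm like its neighbours. Release and rise.

Call:
play_rows --rows '[[[0, 0, 0, 0, 0, 0, 0], [0, 0, 0, 0, 0, 0, 0], [0, 0, 0, 0, 0, 0, 0], [0, 0, 0, 0, 0, 0, 0], [0, 0, 0, 0, 0, 0, 0], [0, 0, -0.03, 0, 0, 0, 0], [0, 0, -0.08, 0, 0, 0, 0], [0, 0, -0.11, 0, 0, 0, 0], [0, 0, -0.11, 0, 0, 0, 0]]]'

```text
t: 7.8
eef_pos: [0.5302, -0.096, 0.2063]
tcp_rot: [3.133, -0.005, 0.715]
force: [0.8, -0.0, 0.9]
width: 0.496
grasp_force: 0.0
```

Run:
```python
import sys; sys.argv=['','w7']
from m2 import *
for nm,x,y in [('bL',.6023,-.0294),('bM',.5646,-.0622),('bF',.5269,-.095)]: rep(nm,near(C,x,y,.022)&(Z>.1)&(Z<.12))
rep('deck',near(C,.55,-.05,.12)&(abs(Z-.061)<.006))
s=monitor.get_state();print(s['eef_pos'],s['tcp_rot'],s['t'])
go(.44,.236,.2,np.radians(237))
```

```text
bL 1014 z 0.1081 (array([602.6, -29.4]), array([26.2, 17.3]), 41.6) [ 0.6027 -0.0295]
bM 819 z 0.1082 (array([565.1, -62. ]), array([26.1, 16.7]), 40.9) [ 0.5653 -0.0618]
bF 734 z 0.1081 (array([526.6, -94.7]), array([26.5, 16.9]), 40.6) [ 0.5276 -0.0939]
deck 5229 z 0.0621 (array([544.9, -77. ]), array([97.9, 60.2]), 41.0) [ 0.5483 -0.0735]
[ 0.52868763 -0.0954988   0.20335953] [ 3.13644361e+00 -3.00623647e-03  7.15123210e-01] 7.85
shift [0.1504, -0.3085, 0.0022] turn [-0.19, -0.46, 163.97] t 7.85 q [-0.33, 0.04, 1.81, -0.0, 1.28, 0.53]
```

The battery is placed and in line with its row. Now to above the driver handle at yaw 57°.

Run:
```python
from h import *
go(.463,.2715,.18,np.radians(57))
```

```text
shift [0.191, -0.3203, 0.0223] turn [0.32, -0.13, -16.03] t 7.85 q [-0.33, 0.04, 1.81, -0.0, 1.28, 0.53]
```

Call:
play_rows --rows '[[[0.02, -0.04, 0, 0, 0, -4, 0], [0.19, -0.32, 0.022, 0, 0, -16, 0], [0.19, -0.32, 0.022, 0, 0, -16, 0], [0.19, -0.32, 0.022, 0, 0, -16, 0], [0.19, -0.32, 0.022, 0, 0, -16, 0], [0.19, -0.32, 0.022, 0, 0, -16, 0], [0.19, -0.32, 0.022, 0, 0, -16, 0], [0.19, -0.32, 0.022, 0, 0, -16, 0], [0.19, -0.32, 0.022, 0, 0, -16, 0], [0.19, -0.32, 0.022, 0, 0, -16, 0]]]'

```text
t: 8.85
eef_pos: [0.4594, 0.2712, 0.1766]
tcp_rot: [-3.14, 0.003, 0.996]
force: [-0.7, -0.4, -1.3]
width: 0.499
grasp_force: 0.0
```

Call:
play_rows --rows '[[[0, 0, 0, 0, 0, 0, 0], [0, 0, 0, 0, 0, 0, 0], [0, 0, 0, 0, 0, 0, 0]]]'

```text
t: 9.15
eef_pos: [0.461, 0.2702, 0.1783]
tcp_rot: [3.141, 0.0, 0.993]
force: [-0.6, -1.1, -0.5]
width: 0.498
grasp_force: 0.0
```

```bash
cat > m8.py <<'E'
from m2 import *
h=cv2.cvtColor(im,cv2.COLOR_BGR2HSV)
s=monitor.get_state();print(s['eef_pos'],s['tcp_rot'],s['t'],s['width'])
m=cv2.inRange(h,(22,90,60),(34,255,255)).astype(bool)&near(C,.46,.27,.12)&(Z>.02)
rep('yellow',m)
P=C[big(m)]; print('z top',np.percentile(P[:,2],[50,90,97]))
u=np.array([np.cos(np.radians(57)),np.sin(np.radians(57))])
# shaft: points z .042-.05 beyond handle
q=(C[...,:2]-np.array([.455,.259]))@u; w=(C[...,:2]-np.array([.455,.259]))@np.array([-u[1],u[0]])
t=(q>.045)&(q<.13)&(abs(w)<.012)&(Z>.038)&(Z<.055); P=C[t]; print('shaft',t.sum(),rect(P),np.median(P[:,2]))
for a in range(40,130,10):
    b=t&(q*1000>a)&(q*1000<a+10)
    if b.sum()>3: print(a,b.sum(),C[b].mean(0).round(4),np.percentile(C[b][:,2],90).round(4))
E
python3 m8.py w8
```

```text
[0.46094067 0.270374   0.17835579] [ 3.14147001e+00 -6.58880462e-05  9.92696820e-01] 9.2 0.49959252576419594
yellow 1203 z 0.0491 (array([469.8, 282.2]), array([122.1,  19. ]), 58.8) [0.457  0.2598]
z top [0.04911534 0.0507568  0.05135839]
shaft 726 (array([498.4, 326.2]), array([69.8, 23.5]), 57.7) 0.04421596659205915
40 26 [0.4832 0.2973 0.0445] 0.0453
50 58 [0.4876 0.3036 0.0443] 0.0453
60 59 [0.4931 0.312  0.0442] 0.0451
70 189 [0.4974 0.3234 0.044 ] 0.0483
80 226 [0.5006 0.329  0.0438] 0.0484
90 65 [0.5099 0.3366 0.0444] 0.0452
100 74 [0.5157 0.345  0.0446] 0.0459
110 29 [0.5198 0.3507 0.044 ] 0.0449
```

View pics/w8.png

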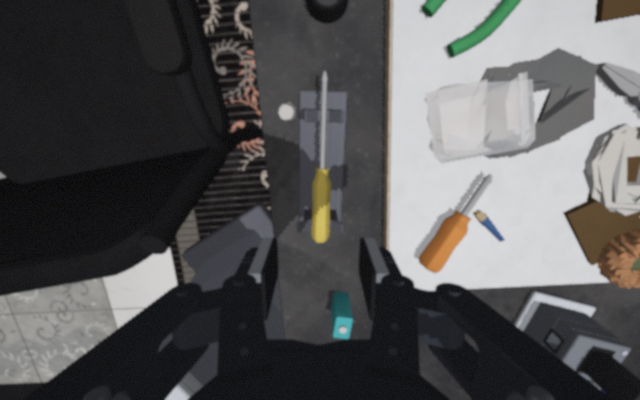

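The wrist view shows the driver tip at (324,72), yellow handle from (321,170) to (321,241), and the rest under it. The teal block at (342,315) is behind the handle end.

Run:
```python
from meas import *
z=np.load('w8.npz'); im=z['im'];d=z['d'];k={a:z[a] for a in ['f','cx','cy','T']}; C=cloud(k,d)
tip=plane(k,324,71,.044); print('tip',tip, 'cloud near',C[70:78:2,324].round(4).tolist())
h=cv2.cvtColor(im,cv2.COLOR_BGR2HSV)
m=big(cv2.inRange(h,(22,90,60),(34,255,255)).astype(bool)&near(C,.452,.255,.06)&(C[...,2]>.036)); ys,xs=np.nonzero(m)
for v in (176,190,205,220,235): 
    x=xs[ys==v]; print(v,x.min(),x.max(),plane(k,x.mean(),v,.046).round(4))
print(ys.min(),ys.max()); e=plane(k,321,ys.max(),.044); print('end',e)
dr=tip-e; a=np.degrees(np.arctan2(dr[1],dr[0])); L=np.hypot(*dr[:2]); print(a,L)
mid=(tip+e)/2; g=mid-25*dr/L/1000; print('grip',g)
go(g[0],g[1],.042,np.radians(a))
```

```text
tip [0.52068358 0.35331465 0.044     ] cloud near [[0.5243, 0.3574, -0.0003], [0.5203, 0.3527, 0.0441], [0.5195, 0.3514, 0.0438], [0.5186, 0.3501, 0.0445]]
176 315 328 [0.472  0.2819 0.046 ]
190 313 329 [0.4646 0.2713 0.046 ]
205 313 328 [0.4565 0.2596 0.046 ]
220 312 329 [0.4485 0.2473 0.046 ]
235 312 328 [0.4399 0.2349 0.046 ]
168 241
end [0.43681528 0.22834484 0.044     ]
56.13410224553904 0.1505036394726144
grip [0.46481815 0.27007114 0.044     ]
shift [0.0019, 0.0034, 0.1364] turn [0.01, -0.0, 0.74] t 9.2 q [0.38, 0.07, 1.83, -0.0, 1.24, 0.96]
```

Call:
play_rows --rows '[[[0.002, 0.0034, 0.05, 0, 0, 0.7, 0], [0.002, 0.0034, 0.09, 0, 0, 0.7, 0], [0.002, 0.0034, 0.12, 0, 0, 0.7, 0], [0.002, 0.0034, 0.136, 0, 0, 0.7, 0], [0.002, 0.0034, 0.136, 0, 0, 0.7, 0], [0.002, 0.0034, 0.136, 0, 0, 0.7, 0], [0.002, 0.0034, 0.136, 0, 0, 0.7, 0]]]'

```text
t: 9.9
eef_pos: [0.4659, 0.2714, 0.044]
tcp_rot: [3.14, -0.002, 0.982]
force: [0.9, -0.3, -0.1]
width: 0.496
grasp_force: 0.0
```

Run:
```python
from h import *
go(.4648,.2701,.042,np.radians(56.1)); s=monitor.get_state(); print(s['eef_pos'],s['tcp_rot'],s['force'])
```

```text
shift [-0.0017, -0.0001, 0.002] turn [0.09, -0.14, 0.15] t 9.9 q [0.38, 0.26, 1.9, 0.0, 0.98, 0.97]
[0.46587377 0.27144705 0.04398674] [ 3.13996318e+00 -2.38210037e-03  9.81783917e-01] [ 0.85945036 -0.31254007 -0.0537181 ]
```

Call:
play_rows --rows '[[[-0.0017, 0, 0.002, 0, 0, 0, 0], [-0.0017, 0, 0.002, 0, 0, 0, -1], [-0.0017, 0, 0.002, 0, 0, 0, -1], [-0.0017, 0, 0.002, 0, 0, 0, -1], [-0.0017, 0, 0.002, 0, 0, 0, -1], [-0.0017, 0, 0.002, 0, 0, 0, -1], [-0.0017, 0, 0.002, 0, 0, 0, -1], [-0.0017, 0, 0.002, 0, 0, 0, -1]]]' --grip_force 45

```text
t: 10.7
eef_pos: [0.4639, 0.2698, 0.0409]
tcp_rot: [3.141, -0.0, 0.982]
force: [-1.2, -1.2, 6.1]
width: 0.181
grasp_force: 44.0
```

```bash
python3 - <<'E'
from h import *
s=monitor.get_state(); print('GRASP',s['eef_pos'],s['tcp_rot'],s['force'],s['width']*85,s['grasp_force'])
E
python3 - <<'E'
from h import *
im,d,k=cam('wrist'); C=cloud(k,d); np.savez('w9.npz',im=im,d=d,**k)
s=monitor.get_state(); Rt=R.from_euler('xyz',s['tcp_rot']); Q=Rt.inv().apply((C.reshape(-1,3)-s['eef_pos'])).reshape(C.shape)
t=(Q[...,0]>.04)&(Q[...,0]<.115)&(abs(Q[...,1])<.012)&(abs(Q[...,2])<.012)
print('shaft in tool',t.sum(),Q[t][:,0].max())
for a in range(40,115,10):
    b=t&(Q[...,0]*1000>a)&(Q[...,0]*1000<a+10)
    if b.sum()>5: print(a,b.sum(),np.median(Q[b],0).round(4))
E
```

```text
GRASP [0.46386159 0.26982567 0.04093984] [ 3.14121650e+00 -3.97709204e-04  9.82201294e-01] [-1.17639419 -1.19684638  6.14899079] 15.408198934879586 43.96140298806131
shaft in tool 3008 0.10140398079534096
40 227 [ 0.0449  0.0007 -0.0034]
50 237 [ 0.055   0.0003 -0.0034]
60 1326 [ 0.0658 -0.0001 -0.0028]
70 546 [ 0.0716  0.0003 -0.003 ]
80 314 [ 0.0851  0.0006 -0.0034]
90 332 [ 0.0947  0.001  -0.0034]
100 26 [ 0.1007  0.0008 -0.0027]
```

The driver is gripped (15 mm wide, 101 mm from tip). Grasp pose to return to: (463.9, 269.8, 40.9), yaw 0.982. Lift, then look at the free hole in the static views.

Call:
play_rows --rows '[[[0, 0, -0.02, 0, 0, 0, -1], [0, 0, -0.06, 0, 0, 0, -1], [0, 0, -0.1, 0, 0, 0, -1], [0, 0, -0.11, 0, 0, 0, -1], [0, 0, -0.11, 0, 0, 0, -1]]]'

```text
t: 11.25
eef_pos: [0.465, 0.2703, 0.1525]
tcp_rot: [3.139, -0.004, 0.982]
force: [0.1, 0.3, -0.4]
width: 0.183
grasp_force: 44.1
```

Run:
```python
from meas import *
im,d,k=cam('side'); np.savez('side9.npz',im=im,d=d,**k); C=cloud(k,d)
print('side hole ray at z45',plane(k,330.4,186,.045))
print('expected hole px',proj(k,np.array([.5056,-.0708,.045])))
cv2.imwrite('pics/s9.png',cv2.resize(im[150:230,260:360],None,fx=7,fy=7,interpolation=2))
s=monitor.get_state(); print(s['eef_pos'],s['width']*85,s['grasp_force'])
go(.4262,.0206,.15,np.radians(-49))
```

```text
side hole ray at z45 [ 0.50424957 -0.06616185  0.045     ]
expected hole px (np.float64(330.235793076783), np.float64(185.16587686075871))
[0.46372893 0.26980663 0.15039435] 15.530168773708345 44.0617792296689
shift [-0.2281, 0.1071, 0.0002] turn [-0.03, -0.07, 105.28] t 11.3 q [0.38, 0.1, 1.85, 0.0, 1.19, 0.97]
```

View pics/s9.png

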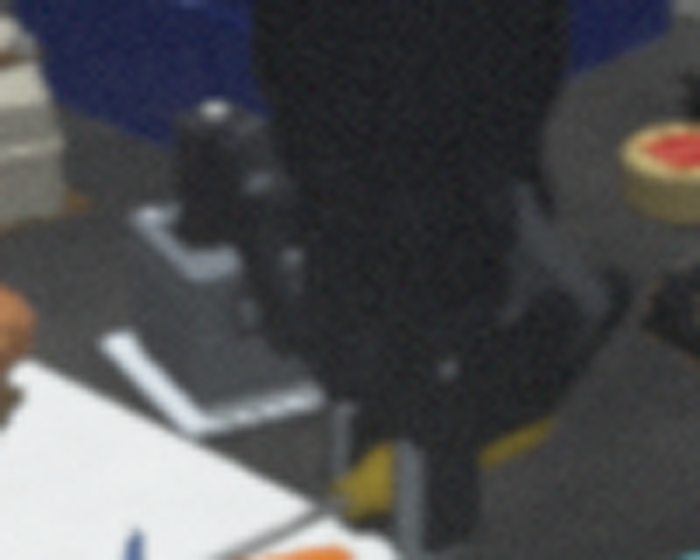

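The arm hides the hole here, but the expected pixel (330.2,185.2) matches the earlier sighting (330.4,186). Swing over.

Call:
play_rows --rows '[[[-0.03, 0.01, 0, 0, 0, 8.5, -1], [-0.06, 0.02, 0, 0, 0, 17, -1], [-0.09, 0.04, 0, 0, 0, 25.5, -1], [-0.12, 0.06, 0, 0, 0, 34, -1], [-0.15, 0.07, 0, 0, 0, 42.5, -1], [-0.18, 0.08, 0, 0, 0, 51, -1], [-0.2, 0.09, 0, 0, 0, 59.5, -1], [-0.22, 0.1, 0, 0, 0, 68, -1], [-0.228, 0.107, 0, 0, 0, 76.5, -1], [-0.228, 0.107, 0, 0, 0, 85, -1]]]'

```text
t: 12.3
eef_pos: [0.4244, 0.0195, 0.1479]
tcp_rot: [3.14, 0.004, -0.51]
force: [-0.3, 0.5, -0.6]
width: 0.182
grasp_force: 44.1
```

Call:
play_rows --rows '[[[0, 0, 0, 0, 0, 8.5, -1], [0, 0, 0, 0, 0, 17, -1], [0, 0, 0, 0, 0, 20.3, -1], [0, 0, 0, 0, 0, 20.3, -1], [0, 0, 0, 0, 0, 20.3, -1], [0, 0, 0, 0, 0, 20.3, -1]]]'

```text
t: 12.9
eef_pos: [0.4253, 0.0208, 0.1494]
tcp_rot: [3.14, 0.001, -0.854]
force: [0.1, -0.1, -0.4]
width: 0.179
grasp_force: 44.1
```

```bash
cat > m10.py <<'E'
from m2 import *
s=monitor.get_state(); print(s['eef_pos'],s['tcp_rot'],s['t'],s['force'],s['width']*85)
Rt=R.from_euler('xyz',s['tcp_rot']); Q=Rt.inv().apply((C.reshape(-1,3)-s['eef_pos'])).reshape(C.shape)
t=(Q[...,0]>.04)&(Q[...,0]<.115)&(abs(Q[...,1])<.012)&(abs(Q[...,2])<.012)
print('shaft n',t.sum(),'tip x',np.percentile(Q[t][:,0],99.5) if t.any() else None)
for a in range(40,115,20):
    b=t&(Q[...,0]*1000>a)&(Q[...,0]*1000<a+20)
    if b.sum()>5: print(a,b.sum(),np.median(Q[b],0).round(4))
for nm,x,y in [('bL',.6023,-.0294),('bM',.5646,-.0622),('bF',.5269,-.095)]: rep(nm,near(C,x,y,.022)&(Z>.1)&(Z<.12))
rep('deck',near(C,.55,-.05,.12)&(abs(Z-.061)<.006))
go(.4262,.0206,.042,np.radians(-49))
E
python3 m10.py w10
```

```text
[0.42553794 0.02073549 0.14965837] [ 3.14079578e+00  8.81706041e-04 -8.54608512e-01] 12.95 [-0.02847197 -0.80212368 -0.07275264] 15.354986144459849
shaft n 1629 tip x 0.09889833148902157
40 474 [ 0.0502 -0.0005 -0.0032]
60 558 [ 0.0705 -0.0005 -0.0032]
80 597 [ 0.0897 -0.0006 -0.0031]
deck 6662 z 0.0618 (array([548.2, -43.9]), array([149. ,  15.9]), 41.1) [ 0.5474 -0.0437]
shift [0.0006, -0.0005, 0.1077] turn [0.05, 0.05, 0.03] t 12.95 q [-0.14, -0.17, 2.12, -0.0, 1.2, 2.29]
```

View pics/w10.png

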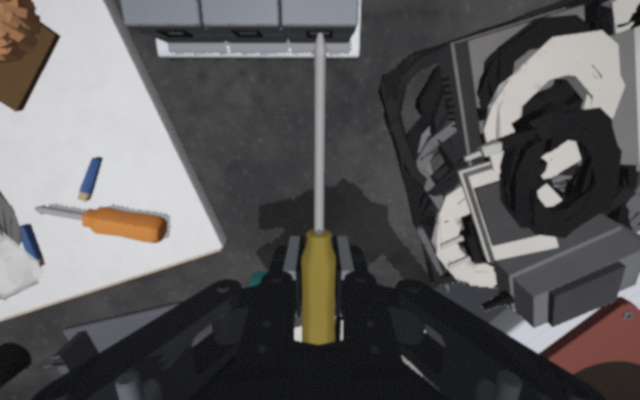

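The view shows the row of recesses at the top: (178,35), (247,35) and the free one at (318,33), in line with the shaft (tip about (320,37) in projection). The row strip gives the hole at (505.2,-70.7), matching my estimate. Descend.

Call:
play_rows --rows '[[[0, 0, 0.04, 0, 0, 0, -1], [0, 0, 0.08, 0, 0, 0, -1], [0, 0, 0.1, 0, 0, 0, -1], [0, -0.0005, 0.107, 0, 0, 0, -1], [0, -0.0005, 0.107, 0, 0, 0, -1], [0, -0.0005, 0.107, 0, 0, 0, -1], [0, -0.0005, 0.107, 0, 0, 0, -1]]]'

```text
t: 13.65
eef_pos: [0.4278, 0.0208, 0.0448]
tcp_rot: [-3.14, -0.002, -0.855]
force: [0.7, -0.1, 0.0]
width: 0.181
grasp_force: 44.1
```

```bash
python3 m10.py w11
python3 - <<'E'
from h import *
s=monitor.get_state(); Rt=R.from_euler('xyz',s['tcp_rot']); print('hole in tool',Rt.inv().apply(np.array([.5053,-.0707,.045])-s['eef_pos']).round(4))
E
```

```text
[0.4276826  0.02080848 0.04476213] [-3.13965173e+00 -2.24628547e-03 -8.55551792e-01] 13.7 [-0.30990624 -0.53770583  0.71741122] 15.7000415422768
shaft n 1622 tip x 0.09903068356468217
40 474 [ 0.0504 -0.0009 -0.0035]
60 553 [ 0.0707 -0.0007 -0.0036]
80 595 [ 0.0897 -0.0008 -0.0035]
shift [-0.0008, 0.0013, 0.0028] turn [-0.11, -0.13, -0.02] t 13.7 q [-0.14, 0.01, 2.18, -0.0, 0.95, 2.29]
hole in tool [0.12   0.0014 0.    ]
```

Call:
play_rows --rows '[[[0, 0.0022, 0.002, 0, 0, 0, -1], [0, 0.0022, 0.002, 0, 0, 0, -1], [0.01, 0.0022, 0.002, 0, 0, 0, -1], [0.018, 0.0022, 0.002, 0, 0, 0, -1], [0.026, 0.0022, 0.002, 0, 0, 0, -1], [0.026, 0.0022, 0.002, 0, 0, 0, -1], [0.026, 0.0022, 0.002, 0, 0, 0, -1]]]'

```text
t: 14.4
eef_pos: [0.4418, -0.0004, 0.0412]
tcp_rot: [3.141, 0.0, -0.857]
force: [0.6, -0.1, 0.2]
width: 0.182
grasp_force: 44.1
```

```bash
cat > m12.py <<'E'
from h import *
s=monitor.get_state(); Rt=R.from_euler('xyz',s['tcp_rot']); print('hole in tool',Rt.inv().apply(np.array([.5053,-.0707,.045])-s['eef_pos']).round(4),'F tool',Rt.inv().apply(s['force']).round(2),s['eef_pos'],s['t'])
E
python3 m12.py
```

```text
hole in tool [ 0.0947 -0.002  -0.0039] F tool [ 0.51 -0.36 -0.24] [ 4.41762483e-01 -3.98455764e-04  4.11629281e-02] 14.4
```

Call:
play_rows --rows '[[[0.001, -0.001, -0.001, 0, 0, 0, -1], [0.003, -0.001, -0.001, 0, 0, 0, -1], [0.005, -0.001, -0.001, 0, 0, 0, -1], [0.007, -0.001, -0.001, 0, 0, 0, -1], [0.007, -0.001, -0.001, 0, 0, 0, -1]]]'

```text
t: 14.9
eef_pos: [0.4468, -0.0045, 0.0421]
tcp_rot: [3.141, 0.001, -0.856]
force: [-0.8, 1.7, -1.3]
width: 0.182
grasp_force: 44.0
```

```bash
python3 m12.py
```

```text
hole in tool [ 0.0883 -0.0008 -0.003 ] F tool [-1.84 -0.54  1.26] [ 0.44675315 -0.00453789  0.04211694] 14.9
```

Call:
play_rows --rows '[[[0.001, 0, 0, 0, 0, 0, -1], [0.002, 0, 0, 0, 0, 0, -1], [0.003, 0, 0, 0, 0, 0, -1], [0.0035, 0, 0, 0, 0, 0, -1], [0.0035, 0, 0, 0, 0, 0, -1], [0.0035, 0, 0, 0, 0, 0, -1]]]'

```text
t: 15.5
eef_pos: [0.449, -0.0072, 0.0421]
tcp_rot: [3.141, 0.001, -0.856]
force: [-1.9, 3.7, -0.2]
width: 0.181
grasp_force: 44.0
```

```bash
python3 m12.py
```

```text
hole in tool [ 0.0849 -0.0009 -0.003 ] F tool [-4.01 -0.96  0.22] [ 0.44896082 -0.00717412  0.04210506] 15.5
```

Call:
play_rows --rows '[[[0.001, 0, 0, 0, 0, 0, -1], [0.0018, 0, 0, 0, 0, 0, -1], [0.0018, 0, 0, 0, 0, 0, -1], [0.0018, 0, 0, 0, 0, 0, -1]]]'

```text
t: 15.9
eef_pos: [0.4488, -0.0076, 0.0415]
tcp_rot: [3.14, 0.004, -0.856]
force: [-5.5, 8.1, 0.6]
width: 0.179
grasp_force: 43.9
```

```bash
python3 m12.py
```

```text
hole in tool [ 0.0847 -0.0013 -0.0039] F tool [-9.68 -1.17 -0.56] [ 0.44878711 -0.00763212  0.04147281] 15.9
```

The force stepped to 9.7 N with no further travel, so the button is at its stop. Withdraw and rise.

Call:
play_rows --rows '[[[0, 0, 0, 0, 0, 0, -1], [-0.01, 0, 0, 0, 0, 0, -1], [-0.025, 0, 0, 0, 0, 0, -1], [-0.045, 0, 0, 0, 0, 0, -1], [-0.05, 0, -0.02, 0, 0, 0, -1], [-0.05, 0, -0.06, 0, 0, 0, -1], [-0.05, 0, -0.1, 0, 0, 0, -1], [-0.05, 0, -0.11, 0, 0, 0, -1], [-0.05, 0, -0.11, 0, 0, 0, -1]]]'

```text
t: 16.8
eef_pos: [0.4195, 0.029, 0.1547]
tcp_rot: [-3.138, -0.005, -0.855]
force: [0.6, 0.0, -1.4]
width: 0.182
grasp_force: 44.1
```

```bash
python3 m10.py w13; python3 -c "
from h import *
go(.4639,.2698,.15,.982)"
```

```text
[0.41816036 0.02908245 0.1527923 ] [-3.14004151e+00 -2.25500521e-03 -8.55505116e-01] 16.85 [0.11378008 0.24650266 0.37529915] 15.240388501590466
shaft n 1640 tip x 0.1000311878799208
40 477 [ 0.0503 -0.002  -0.0055]
60 535 [ 0.0705 -0.0016 -0.0057]
80 619 [ 0.09   -0.0017 -0.0056]
100 9 [ 0.1002 -0.0017 -0.0045]
deck 3460 z 0.0616 (array([546.1, -41.4]), array([148.5,   9.1]), 41.2) [ 0.5452 -0.0406]
shift [0.0114, -0.0003, 0.1108] turn [-0.09, -0.13, -0.02] t 16.85 q [-0.12, -0.2, 2.14, -0.0, 1.2, 2.31]
shift [-0.1517, -0.1924, 0.0027] turn [0.06, -0.17, -105.28] t 16.85 q [-0.12, -0.2, 2.14, -0.0, 1.2, 2.31]
```

Call:
play_rows --rows '[[[-0.02, -0.02, 0, 0, 0, -8.5, -1], [-0.04, -0.04, 0, 0, 0, -17, -1], [-0.06, -0.06, 0, 0, 0, -25.5, -1], [-0.08, -0.09, 0, 0, 0, -34, -1], [-0.1, -0.12, 0, 0, 0, -42.5, -1], [-0.12, -0.15, 0, 0, 0, -51, -1], [-0.14, -0.17, 0, 0, 0, -59.5, -1], [-0.15, -0.19, 0, 0, 0, -68, -1], [-0.152, -0.192, 0.0, 0, 0, -76.5, -1], [-0.152, -0.192, 0.0, 0, 0, -85, -1]]]'

```text
t: 17.85
eef_pos: [0.4615, 0.27, 0.1493]
tcp_rot: [-3.141, 0.004, 0.635]
force: [0.5, -0.7, -0.4]
width: 0.18
grasp_force: 44.1
```

Call:
play_rows --rows '[[[0, 0, 0, 0, 0, -8.5, -1], [0, 0, 0, 0, 0, -17, -1], [0, 0, 0, 0, 0, -20.3, -1], [0, 0, 0, 0, 0, -20.3, -1], [0, 0, 0, 0, 0, -20.3, -1], [0, 0, 0, 0, 0, -20.3, -1]]]'

```text
t: 18.45
eef_pos: [0.4625, 0.2695, 0.1513]
tcp_rot: [-3.141, 0.001, 0.981]
force: [-1.0, -0.7, 0.0]
width: 0.179
grasp_force: 44.1
```

```bash
python3 m10.py w14 | grep -v deck; python3 -c "
from h import *
go(.4639,.2698,.0425,.982)
z=np.load('w14.npz'); cv2.imwrite('pics/w14v.png',z['im'])"
```

```text
[0.46269298 0.26953084 0.15162166] [-3.14104805e+00  8.73403300e-04  9.81048554e-01] 18.5 [0.01632382 0.60470846 0.25065575] 15.393299120237616
shaft n 1642 tip x 0.10071807103406615
40 471 [ 0.0504  0.0002 -0.0032]
60 521 [ 0.0705  0.0006 -0.0031]
80 630 [ 0.0902  0.0006 -0.003 ]
100 20 [ 0.1006  0.0006 -0.0021]
shift [-0.2271, 0.1082, 0.1098] turn [0.02, 0.06, 105.21] t 18.5 q [0.38, 0.1, 1.85, -0.0, 1.19, 0.97]
shift [0.001, 0.0009, 0.1091] turn [-0.03, 0.05, -0.05] t 18.5 q [0.38, 0.1, 1.85, -0.0, 1.19, 0.97]
```

No slip in the grip. Lower towards the rest.

Call:
play_rows --rows '[[[0.001, 0.001, 0.04, 0, 0, 0, -1], [0.001, 0.001, 0.075, 0, 0, 0, -1], [0.001, 0.001, 0.085, 0, 0, 0, -1], [0.001, 0.001, 0.09, 0, 0, 0, -1], [0.001, 0.001, 0.09, 0, 0, 0, -1], [0.001, 0.001, 0.09, 0, 0, 0, -1]]]'

```text
t: 19.1
eef_pos: [0.4657, 0.2705, 0.064]
tcp_rot: [3.14, -0.002, 0.982]
force: [0.6, 0.1, -0.5]
width: 0.181
grasp_force: 44.1
```

```bash
python3 -c "
from h import *
s=monitor.get_state(); print(s['eef_pos'],s['force'])
go(.4639,.2698,.0415,.982)"
```

```text
[0.46572011 0.27049648 0.06401833] [ 0.62519406  0.0931161  -0.52805419]
shift [-0.0016, -0.0012, 0.0225] turn [0.09, -0.13, 0.0] t 19.1 q [0.38, 0.23, 1.89, -0.0, 1.02, 0.97]
```

Call:
play_rows --rows '[[[-0.0015, -0.001, 0.008, 0, 0, 0, -1], [-0.0015, -0.001, 0.015, 0, 0, 0, -1], [-0.0015, -0.001, 0.019, 0, 0, 0, -1], [-0.0015, -0.001, 0.021, 0, 0, 0, -1], [-0.0015, -0.001, 0.021, 0, 0, 0, -1], [-0.0015, -0.001, 0.021, 0, 0, 0, -1]]]'

```text
t: 19.7
eef_pos: [0.4628, 0.2693, 0.0412]
tcp_rot: [3.142, -0.0, 0.982]
force: [0.6, -0.2, 0.5]
width: 0.184
grasp_force: 44.1
```

```bash
python3 -c "
from h import *
s=monitor.get_state(); print(s['eef_pos'],s['force'])
go(.4639,.2698,.041,.982)"
```

```text
[0.46284019 0.26931209 0.04124677] [ 0.61038215 -0.21137714  0.45422615]
shift [0.001, 0.0006, 0.0002] turn [0.0, -0.0, 0.01] t 19.7 q [0.38, 0.26, 1.91, 0.0, 0.97, 0.97]
```

Back at the grasp pose within 1 mm. Open, rise, and check.

Call:
play_rows --rows '[[[0, 0, 0, 0, 0, 0, 0], [0, 0, 0, 0, 0, 0, 0], [0, 0, 0, 0, 0, 0, 0], [0, 0, 0, 0, 0, 0, 0], [0, 0, 0, 0, 0, 0, 0], [0, 0, -0.03, 0, 0, 0, 0], [0, 0, -0.08, 0, 0, 0, 0], [0, 0, -0.137, 0, 0, 0, 0], [0, 0, -0.137, 0, 0, 0, 0], [0, 0, -0.137, 0, 0, 0, 0]]]'

```text
t: 20.7
eef_pos: [0.4643, 0.2699, 0.1809]
tcp_rot: [3.138, -0.004, 0.982]
force: [0.9, 0.1, 0.4]
width: 0.5
grasp_force: 0.0
```

Call:
play_rows --rows '[[[0, 0, 0, 0, 0, 0, 0], [0, 0, 0, 0, 0, 0, 0], [0, 0, 0, 0, 0, 0, 0]]]'

```text
t: 21.0
eef_pos: [0.4616, 0.2688, 0.1761]
tcp_rot: [-3.139, 0.003, 0.982]
force: [0.1, -0.8, 0.3]
width: 0.498
grasp_force: 0.0
```

```bash
python3 m8.py w15
python3 - <<'E'
from meas import *
im,d,k=cam('side'); C=cloud(k,d); Z=C[...,2]
for nm,x,y in [('bL',.6023,-.0294),('bM',.5646,-.0622),('bF',.5269,-.095)]:
    m=near(C,x,y,.022)&(Z>.098)&(Z<.12); print(nm,m.sum(),rect(C[m]) if m.sum()>5 else '')
a=np.load('w15.npz')['im']; cv2.imwrite('pics/fin.png',a)
E
```

```text
[0.46183575 0.26888158 0.17650428] [-3.13982671e+00  2.60701412e-03  9.82145797e-01] 21.05 0.5012701694923757
yellow 1222 z 0.0492 (array([469.6, 281.3]), array([123. ,  17.4]), 56.8) [0.4557 0.259 ]
z top [0.04916746 0.05066458 0.05112163]
shaft 719 (array([498.3, 325.9]), array([69.2, 23.2]), 55.4) 0.044216066697247536
40 29 [0.4823 0.2978 0.0443] 0.0453
50 60 [0.4866 0.3041 0.0442] 0.0452
60 59 [0.4922 0.3125 0.0445] 0.0456
70 181 [0.497  0.3233 0.0438] 0.0487
80 233 [0.5005 0.3288 0.0438] 0.0481
90 65 [0.5095 0.3371 0.0445] 0.0453
100 69 [0.5151 0.3455 0.0445] 0.0458
110 23 [0.5189 0.3511 0.044 ] 0.0448
bL 42 (array([605.3, -21.4]), array([14.8, 15.9]), 28.1)
bM 0 
bF 0
```

View pics/fin.png

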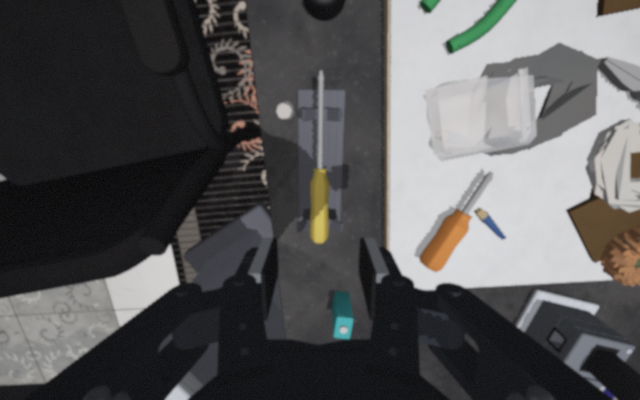

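The driver is back in its rest, tip at (320,72), within 1 mm of the start. I'll make a numeric check of the battery from the scene camera, then hand in.

Run:
```python
from meas import *
im,d,k=cam('scene'); C=cloud(k,d); Z=C[...,2]; ok=0
for nm,x,y in [('bL',.6015,-.028),('bM',.5637,-.061),('bF',.526,-.094)]:
    m=near(C,x,y,.024)&(Z>.102)&(Z<.12); n=m.sum(); print(nm,n,rect(C[m]) if n>5 else ''); ok=n
if ok>25: print(job.finish_job())
```

```text
bL 37 (array([598.8, -27.7]), array([20.4, 18.4]), 29.0)
bM 43 (array([564.1, -60.8]), array([27.2, 18.1]), 48.0)
bF 41 (array([526.2, -92.5]), array([26.7, 17.7]), 27.4)
the job is handed in; nothing more can be done
None
```

The job is handed in, with no verdict returned: battery upright on the empty bay's pad in line with the row, its reset button pushed to the stop and released, and the screwdriver back in its rest within about 1 mm, tip at the same end.

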